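# Tip the iron-red bead out of the bead wheel

## Robot

A 6-joint arm with a two-finger parallel gripper is mounted at the origin on the work surface. World frame = base frame: x ahead of the robot, y to its left, z up, the work surface at z = 0. Lengths are in mm, angles in rad, forces in N, time in s.
With the tool pointing down it reaches from about 300 to 775 mm from the base axis. Payload 14.6 kg.
Tool frame: the origin (TCP) lies between the finger pads; the fingertips stand manip.finger_overhang ahead of it and the grasp point (between the pads) lies 2 mm behind it (manip.finger_overhang is the distance from the TCP to the fingertips, in mm); z points along the fingers, y is the direction in which the jaws open and shut (so a half turn about z gives the same grasp; the last joint's range is limited). The gripper opens to 94 mm and grips with 3 to 60 N. Pads are 16 mm wide; open, the fingers measure 119 mm over their backs; the gripper's body (75 mm by 177 mm) begins 78 mm behind the grasp point.
Start: joints at [-1.308, 0.3, 1.521, -0, 1.321, -0.067], TCP at [178.112, -520.351, 184.046] pointing down, gripper open.
Joint ranges: [-3.03, 3.03], [-0.79, 2.21], [0.23, 2.52], [-1.04, 4.18], [0, 3.07], [-2.55, 2.55]. Speed limits (rad/s): [2.22, 2.22, 2.57, 3.14, 3.14, 3.14].

## Interface

Orientations are given as [roll, pitch, yaw] about the fixed x, y, z axes, in that order (R = Rz(yaw) Ry(pitch) Rx(roll)).
In Python, from cell import manip gives the robot as it stands.
- The arm moves only by the tool drive_tool, never from a script. Its argument "steps" is a list of rows, each an object with "delta_pos": the shift along the world's x, y, z in mm, a list of three; "yaw": the turn about the world's z in rad; "hand": the finger opening in mm, from 0 to 94. A call has 1 to 5 rows; each row shifts and turns the commanded pose from where the row before left it; what a row does not reach is not made up. A row lasts 1/12 s, in which the tool goes at most 41.7 mm and 7.16 degrees, less where a joint would pass 70% of its speed; a pose out of reach is approached as far as the arm can. A call is refused whole if a number of a shift passes 41.7 or a number of a turn 0.125, either way. A call with a gripper value outside its range is refused whole. The fingers move at their own pace and stop on an object; "squeeze" is the grip in N (left out, the last holds). Time passes only in rows, so rows that do not move let the fingers close. It gives the time, the measured TCP pose, the force and the opening at its end, in the units of the state.
- manip.read_state(): the state, without advancing time (a new reading comes with each control period).
- manip.camera(name): name is "scene" or "top" or "wrist"; returns a dict with "frame" (400x640x3 uint8, red, green, blue), "range_z" (400x640 float32, mm along the optical axis (not along the pixel's ray), 0 where there is no reading), "intrinsics" (3x3 intrinsics, pixels), "position" and "attitude" of the camera in the world. Camera axes: x right, y down, z forward; pixel columns grow to the right and rows downward; lengths in mm; the calibration is good to about 2 mm. A picture is of the moment at which its call begins.
- manip.sign_off(): hands the job in, once; it reports no verdict.
The state is a dict: "clock": time; "joints": joint angles; "qd": joint speeds; "effort": joint torques, N m; "eef_pos": TCP position; "eef_rot": TCP orientation; "wrist_force": force on the tool from outside, world axes, zero at the start; "moment": the same for the moment, N m; "finger_gap": finger opening in mm.
Only numpy, scipy, OpenCV 4.12 (cv2) and the standard library are available. Lean on these libraries where they do the work, as an engineer would, in place of code of your own. Each camera call takes 0.05 s, during which the arm holds its last target.

## Task

Turn the oak bead wheel by its upright brass peg until the compartment with the iron-red glaze bead (same colour as the tiles in the oak holder) faces the spout, then press the brass paddle down to tip the wheel so that this bead rolls out into the white saucer, and let the wheel swing back level. Leave the blue and the white bead in the wheel, do not touch any bead, and leave the saucer standing where it is.

Things in the scene. Friction and masses are not known exactly. Their poses are not given: they have to be found in the camera images.
- stand: Fixed oak stand, 240 mm wide along its x, posts 158 mm high. Origin on the shelf right below the wheel's axis (vertical when level). The spout points along the stand's -y, 158 mm long from the axis, and drops beads 118 to 153 mm from it. The tipping hinge runs along the stand's x, 140 mm above the origin. Round tray, radius 88 mm; tray wall, spokes and hub all end 180 mm above the shelf.
- wheel (a joint): Turn of the wheel in its tray, rad, counter-clockwise from above; 0 = the initially empty compartment faces the spout exactly (it starts within 0.2). Four spokes make four equal 90 degree compartments; one must face the spout within about 10 degrees. Turns either way up to a full turn, needs about 1 N at the peg, and stays where it is left.
- peg (a point): Centre, half-way up, of the upright round brass crank peg, 14 mm thick, standing 40 mm above a spoke, 50 mm from the wheel's axis. Peg top 20 mm above this point, spoke top 20 mm below. The compartments' middles lie 45, 135, 225 and 315 degrees round the axis from the peg. A spring holds the tray level against sideways pulls on the peg of up to about 10 N.
- paddle (a point): Middle of the top face of the square brass paddle (36 mm, 8 mm thick) beside the spout, 72 mm to the stand's -x and 140 mm to its -y of the axis, 170 mm above the shelf; z up when level. 5 to 12 N press it down about the tipping hinge, 31 degrees (75 mm lower) at most; released, a spring lifts it level. Beads roll at 10 degrees: press 60 mm or more down and stay a second.
- red_bead_center (a point): Centre of the iron-red glazed bead, a loose ball 22 mm across, in one of three compartments; it rests near the hub, about 30 mm from the wheel's axis, since the floor slopes 8 degrees inward.
- blue_bead_center (a point): Centre of the cobalt-blue bead, a loose ball 22 mm across, in another compartment.
- white_bead_center (a point): Centre of the white bead, a loose ball 22 mm across, in another compartment.
- saucer: Deep white porcelain saucer, loose, 116 mm across and 32 mm high, standing on the shelf under the spout's mouth. Origin at the centre of its underside.
There are look-alikes about, which are no part of the job. Of the things like the part that bears blue_bead_center, leave any that is orange or turquoise; of the rest the smaller one is meant.

How it is judged (in metres and radians):
On the way, in this order (a step that is already met when the one before it is completed fails the run):
1. the wheel is level and the red bead's compartment faces the spout (x of red_bead_center in the frame of stand between -0.02 and 0.02 m and y of red_bead_center in the frame of stand below -0.015 m and angle between paddle's own z axis and vertical below 0.1 rad and height (world z) of red_bead_center above 0.14 m), for 0.2 s.
2. the wheel is tipped by more than 11 degrees (angle between paddle's own z axis and vertical above 0.2 rad), for 0.1 s.
At the end, for the whole second after the job is handed in: The iron-red bead lies still in the saucer (within 50 mm of its middle), the saucer stands upright within 30 mm of where it was, the wheel is back level (within 6 degrees), and the blue and white beads are still in the wheel (horizontal distance between red_bead_center and saucer below 0.05 m and height (world z) of red_bead_center below 0.04 m and linear speed of red_bead below 0.06 m/s and angle between saucer's own z axis and vertical below 0.17 rad and distance of saucer from where it was at the start of the episode below 0.03 m and angle between paddle's own z axis and vertical below 0.1 rad and horizontal distance between each of blue_bead_center, white_bead_center and stand below 0.085 m and height (world z) of each of blue_bead_center, white_bead_center above 0.14 m); the robot touches nothing.
It fails at once if a finger touches a bead (contact force between the fingers and red_bead above 0.5 N or contact force between the fingers and blue_bead above 0.5 N or contact force between the fingers and white_bead above 0.5 N).
It also fails if it takes over 54 s, if anything falls off the work surface, if the arm or the gripper's body presses on something with over 40 N, if the wrist force passes 120 N, or if a joint passes its speed limit or range.

## Working session

There is one attempt and no reset: what is moved stays moved. The work goes in short steps, Python scripts to look and compute and a tool call to move; the robot and the scene stay as the last step left them, time stands still between calls to the robot, and variables do not carry over. Pictures are saved under pics/ and viewed, and the job is handed in when it is done.

Besides the shell and the picture viewer there is one more tool, called after "Request:" as name([rows], argument=value, ...), one row to a line, values as JSON. drive_tool: Moves the arm, as the interface text tells. Its arguments: {"type":"object","properties":{"steps":{"type":"array"},"squeeze":{"type":"number"}},"required":["steps"]}

```bash
ls; mkdir -p pics; cat > h.py <<'E'
import numpy as np,cv2
from cell import manip
def shot(n,f):
    c=manip.camera(n); cv2.imwrite('pics/'+f,cv2.cvtColor(c['frame'],cv2.COLOR_RGB2BGR)); np.savez('pics/'+f[:-4]+'.npz',**{k:np.array(v) for k,v in c.items()}); return c
def load(f): return dict(np.load('pics/'+f+'.npz'))
E
python3 - <<'E'
from h import *
print(manip.read_state()); print(manip.finger_overhang)
for n in ['scene','top','wrist']:
    c=shot(n,n+'0.png'); print(n,c['intrinsics'],c['position'],c['attitude'])
E
```

```text
pics
{'clock': 0.0, 'joints': array([-1.30759916e+00,  3.00471939e-01,  1.52160557e+00,  1.40160226e-05,
        1.32069704e+00, -6.66220636e-02]), 'qd': array([ 0.00136702, -0.0006729 ,  0.00026479, -0.00070592, -0.00040711,
       -0.00038904]), 'effort': array([ 7.35104804e-04, -5.31811559e+01, -3.52730942e+01,  7.08737341e-02,
        2.43776949e-02, -7.97226971e-05]), 'eef_pos': array([ 178.04149534, -520.07104315,  183.47552759]), 'eef_rot': array([-3.14041428e+00, -9.22277848e-05,  3.29815701e-01]), 'wrist_force': array([-0.40667546, -0.1399591 ,  0.61934146]), 'moment': array([ 0.0269636 ,  0.0008359 , -0.04451962]), 'finger_gap': 94.02797406097186}
17.0
scene [[430.88888472   0.         314.49697362]
 [  0.         430.88888472 199.49621334]
 [  0.           0.           1.        ]] [1035.68616093 -159.35513874  581.9785354 ] [-2.26719865  0.00420696  1.06450858]
top [[478.53774973   0.         317.75156879]
 [  0.         478.53774973 196.95404688]
 [  0.           0.           1.        ]] [422.81010918  89.93691368 817.37031163] [-2.9586207   0.00372092 -1.56800993]
wrist [[313.96578275   0.         319.76709368]
 [  0.         313.96578275 203.2929162 ]
 [  0.           0.           1.        ]] [ 251.37262144 -495.13515946  383.64376666] [ 2.87104019e+00  1.51267350e-03 -1.23982559e+00]
```

View pics/top0.png

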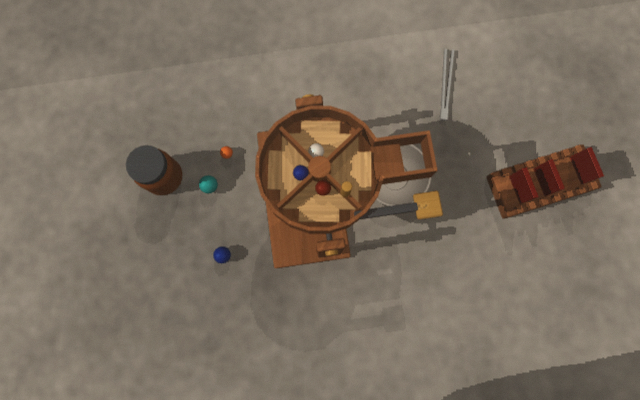

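View pics/scene0.png

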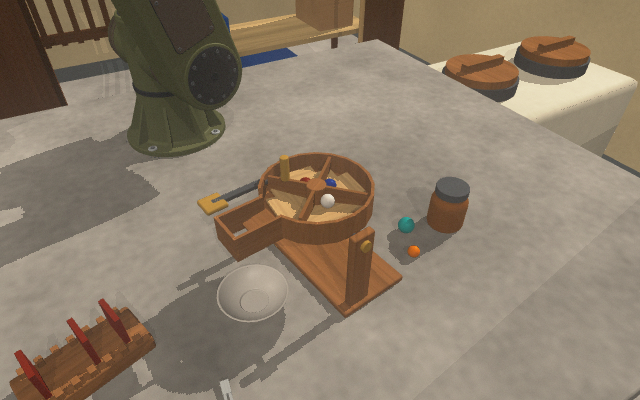

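View pics/wrist0.png

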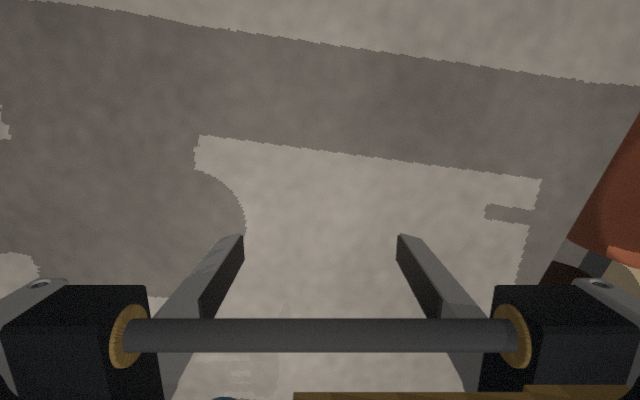

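```bash
cat >> h.py <<'E'
from scipy.spatial.transform import Rotation as Ro
def cloud(c):
    K=c['intrinsics'];z=c['range_z'].astype(float);v,u=np.mgrid[:z.shape[0],:z.shape[1]]
    P=np.stack([(u-K[0,2])/K[0,0]*z,(v-K[1,2])/K[1,1]*z,z],-1)
    R=Ro.from_euler('xyz',c['attitude']).as_matrix()
    return P@R.T+c['position']
def masks(c):
    hsv=cv2.cvtColor(c['frame'],cv2.COLOR_RGB2HSV)
    r={'brass':((15,140,110),(28,255,255)),'red':((0,170,50),(6,255,140)),'redb':((172,120,50),(180,255,140)),'blue':((110,120,50),(130,255,255)),'white':((0,0,165),(40,60,255))}
    return {k:cv2.inRange(hsv,np.array(a),np.array(b)) for k,(a,b) in r.items()}
def blobs(c,mn=12):
    P=cloud(c); ok=c['range_z']>0
    for k,m in masks(c).items():
        n,l,s,ce=cv2.connectedComponentsWithStats(m)
        for i in range(1,n):
            if s[i,4]>=mn:
                q=P[(l==i)&ok]
                if len(q): print(k,s[i,4],ce[i].round(1),'med',np.median(q,0).round(1),'min',q.min(0).round(0),'max',q.max(0).round(0))
E
python3 - <<'E'
from h import *
for f in ['top0','scene0']:
    c=load(f);print(f);blobs(c)
c=load('top0');P=cloud(c)
# rim: points with z in 172..186 near wheel
for z0 in (172,):
    q=P[(P[...,2]>z0)&(P[...,2]<190)]
    print(len(q))
z=P[...,2];im=((abs(z-180)<7)*255).astype(np.uint8)
cv2.imwrite('pics/z180.png',im)
print('table z',np.median(z[300:,:100]),'hub',P[160:175:5,310:330:5].round(0).tolist())
E
```

```text
top0
brass 15 [307.7  95.6] med [698.4 107.6 149.3] min [692. 102. 145.] max [701. 115. 160.]
brass 124 [345.7 186.9] med [547.3  56.6 220.8] min [541.  44. 154.] max [568.  63. 224.]
brass 625 [427.7 204.6] med [532.9 -58.  170.7] min [ 514. -119.   -0.] max [552. -38. 174.]
brass 45 [329.7 252.3] med [468.7  75.5 147.9] min [466.  70.  20.] max [473.  82. 151.]
red 484 [587.4 164.6] med [ 614.9 -339.9   70.6] min [ 592. -352.   34.] max [ 638. -331.   89.]
red 424 [551.4 175.5] med [ 595.5 -277.3   78.6] min [ 572. -313.   31.] max [ 624. -268.   89.]
red 522 [523.7 184.4] med [ 582.8 -234.8   71.9] min [ 558. -272.   31.] max [ 607. -227.   90.]
red 144 [322.  187.6] med [554.9  86.9 173.6] min [547.  77. 166.] max [564.  95. 178.]
blue 128 [299.4 172.2] med [576.3 118.6 174.2] min [568. 109. 166.] max [585. 126. 178.]
blue 193 [221.3 254.7] med [471.8 251.9  25.1] min [461. 240.  15.] max [485. 265.  32.]
white 72 [315.5 148.8] med [609.4  96.6 175.2] min [603.  90. 171.] max [617. 102. 178.]
scene0
brass 209 [284.6 167.8] med [551.9  55.8 203. ] min [499.  50. 154.] max [555.  8
[... 9444 characters left out ...]
 [744. -86.   1.]
white 15 [481.3 389.1] med [893.7 179.1  -1.1] min [891. 176.  -3.] max [898. 183.   1.]
white 102 [383.  395.2] med [834.4  55.9  -0.9] min [824.  46.  -4.] max [847.  67.   2.]
white 62 [455.6 395. ] med [ 8.833e+02  1.431e+02 -6.000e-01] min [873. 135.  -3.] max [890. 151.   1.]
white 60 [293.8 396.9] med [777.9 -51.3  -0.9] min [770. -61.  -3.] max [786. -43.   2.]
4054
table z -0.5767210996444874 hub [[[593.0, 103.0, 179.0], [592.0, 97.0, 182.0], [592.0, 90.0, 180.0], [592.0, 83.0, 182.0]], [[585.0, 103.0, 183.0], [585.0, 97.0, 181.0], [584.0, 90.0, 184.0], [585.0, 83.0, 183.0]], [[578.0, 103.0, 181.0], [578.0, 96.0, 183.0], [577.0, 90.0, 183.0], [578.0, 83.0, 182.0]]]
```

View pics/z180.png

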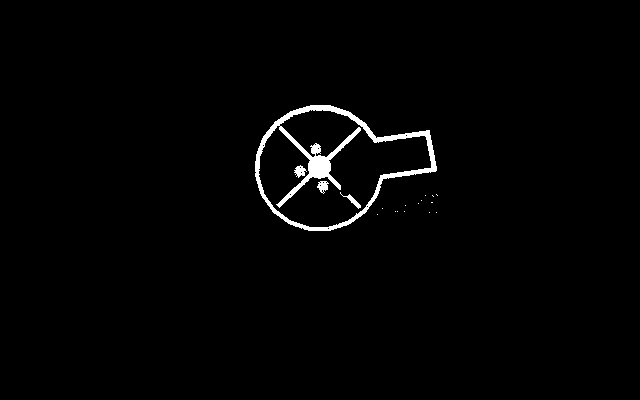

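```bash
python3 - <<'E'
from h import *
c=load('top0');P=cloud(c);z=P[...,2]
m=(abs(z-180)<7)
q=P[m][:,:2];
ctr=np.array([585,93.]);
for _ in range(8):
    d=np.linalg.norm(q-ctr,axis=1);a=np.arctan2(*(q-ctr).T[::-1])
    s=(abs(d-86)<8)&~((a<-0.9)&(a>-2.0)) 
    A=np.c_[2*q[s],np.ones(s.sum())];x=np.linalg.lstsq(A,(q[s]**2).sum(1),rcond=None)[0];ctr=x[:2]
print('axis',ctr,'r',np.sqrt(x[2]+ctr@ctr),s.sum())
# spokes angle
d=np.linalg.norm(q-ctr,axis=1);a=np.arctan2(*(q-ctr).T[::-1]);s=(d>35)&(d<75)
print('spoke deg mod90',np.degrees(np.angle(np.exp(4j*a[s]).mean())/4))
yaw=np.arctan2(107.6-75.5,698.4-468.7);print('yaw posts',yaw)
s=(q[:,1]<0)&(z[m]>172); far=q[(q[:,1]<-40)&(q[:,0]>560)]
print('spout yaw', np.arctan2(*(far.mean(0)-ctr))); 
hsv=cv2.cvtColor(c['frame'],cv2.COLOR_RGB2HSV)
b=masks(c)['brass']>0
pg=P[b&(z>212)&(z<230)];print('peg top',pg.mean(0),np.median(pg,0),(pg.min(0)+pg.max(0))/2)
E
```

```text
axis [583.35523123  91.00348609] r 85.5663816416801 1484
spoke deg mod90 44.10140710542091
yaw posts 0.13884828356250803
spout yaw 3.0050282769688934
peg top [547.30785944  56.60739466 220.90707293] [547.33192118  56.56349232 221.15961027] [547.78022861  56.47458093 218.24734227]
```

Request:
drive_tool([
  {"delta_pos": [15, 25, 25], "yaw": 0.1, "hand": 50},
  {"delta_pos": [18, 28, 22], "yaw": 0.11, "hand": 50},
  {"delta_pos": [18, 28, 22], "yaw": 0.11, "hand": 50},
  {"delta_pos": [18, 28, 20], "yaw": 0.11, "hand": 50},
  {"delta_pos": [20, 31, 11], "yaw": 0.11, "hand": 50},
], squeeze=5)

```text
clock: 0.57
eef_pos: [267.6, -379.4, 286.1]
eef_rot: [3.14, 0.001, 0.875]
wrist_force: [1.0, 0.1, 0.4]
finger_gap: 63.7
```

Request:
drive_tool([
  {"delta_pos": [20, 31, 0], "yaw": 0.11, "hand": 50},
  {"delta_pos": [20, 31, 0], "yaw": 0.11, "hand": 50},
  {"delta_pos": [20, 31, 0], "yaw": 0.11, "hand": 50},
  {"delta_pos": [20, 31, 0], "yaw": 0.11, "hand": 50},
  {"delta_pos": [20, 31, 0], "yaw": 0.11, "hand": 50},
])

```text
clock: 0.98
eef_pos: [367.6, -223.6, 284.1]
eef_rot: [3.141, 0.0, 1.425]
wrist_force: [-0.3, -0.6, -0.3]
finger_gap: 49.8
```

Request:
drive_tool([
  {"delta_pos": [20, 31, 0], "yaw": 0.11, "hand": 50},
  {"delta_pos": [20, 31, 0], "yaw": 0.11, "hand": 50},
  {"delta_pos": [20, 31, 0], "yaw": 0.07, "hand": 50},
  {"delta_pos": [20, 31, 0], "yaw": 0, "hand": 50},
  {"delta_pos": [20, 31, 0], "yaw": 0, "hand": 50},
])

```text
clock: 1.4
eef_pos: [467.7, -68.5, 284.0]
eef_rot: [-3.142, 0.0, 1.71]
wrist_force: [0.8, -0.4, 0.4]
finger_gap: 50.3
```

Request:
drive_tool([
  {"delta_pos": [20, 31, 0], "yaw": 0, "hand": 50},
  {"delta_pos": [20, 31, 0], "yaw": 0, "hand": 50},
  {"delta_pos": [20, 31, 0], "yaw": 0, "hand": 50},
  {"delta_pos": [20, 32, 0], "yaw": 0, "hand": 50},
  {"delta_pos": [0, 0, -30], "yaw": 0, "hand": 50},
])

```text
clock: 1.82
eef_pos: [550.7, 59.3, 257.7]
eef_rot: [3.134, -0.0, 1.714]
wrist_force: [0.6, 0.1, -0.2]
finger_gap: 49.9
```

```bash
python3 - <<'E'
from h import *
c=shot('scene','scene1.png');shot('wrist','wrist1.png');print(manip.read_state()['eef_pos'])
E
```

```text
[545.89908427  55.63703773 249.86119291]
```

View pics/wrist1.png

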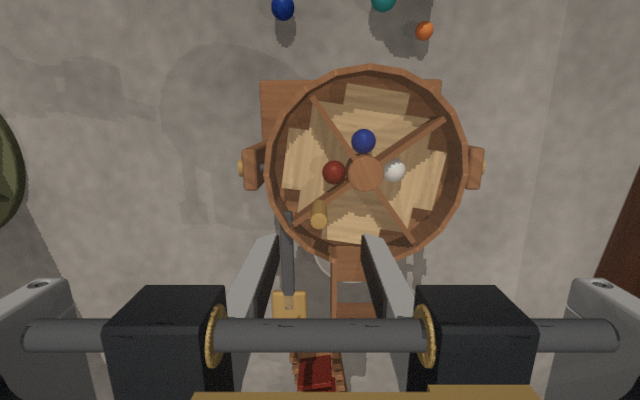

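View pics/scene1.png

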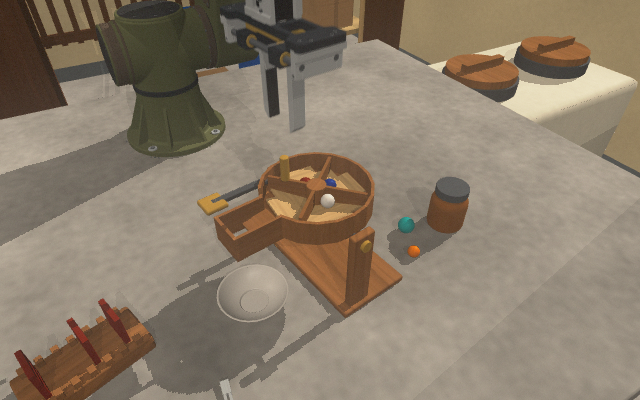

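```bash
cat >> h.py <<'E'
def proj(c,p):
    R=Ro.from_euler('xyz',c['attitude']).as_matrix();q=(np.array(p,float)-c['position'])@R;K=c['intrinsics']
    return (K[:2,:2]@(q[:2]/q[2])+K[:2,2]).round(1)
E
python3 - <<'E'
from h import *
for f in ['scene1','wrist1']:
    c=load(f);print(f,c['position'],c['attitude'])
    for z in (181,221,233,241,267): print(z,proj(c,[546,55.6,z]),proj(c,[547.4,56.6,z]))
print(cloud(load('scene1'))[125,275:305:4].round(0))
print(manip.read_state()['eef_rot'],manip.read_state()['joints'])
E
```

```text
scene1 [1035.68616093 -159.35513874  581.9785354 ] [-2.26719865  0.00420696  1.06450858]
181 [283.6 177.6] [284.6 177.9]
221 [282.2 156.1] [283.2 156.4]
233 [281.8 149.3] [282.8 149.6]
241 [281.5 144.7] [282.5 144.9]
267 [280.5 129.1] [281.6 129.4]
wrist1 [536.64969894 134.01631867 448.61789059] [2.87226526 0.00464045 0.14355304]
181 [319.  208.8] [320.7 207.9]
221 [318.6 223.6] [320.6 222.6]
233 [318.4 229. ] [320.5 228. ]
241 [318.3 232.9] [320.5 231.9]
267 [318.  247.8] [320.4 246.6]
[[104. 234.  -0.]
 [110. 243.  -0.]
 [115. 253.  -0.]
 [115. 265.  -4.]
 [583.  55. 292.]
 [589.  58. 295.]
 [587.  65. 291.]
 [587.  70. 290.]]
[-3.13453794e+00 -6.66642173e-04  1.71187357e+00] [ 3.48634294e-02  2.60255116e-01  1.41928619e+00 -8.54657113e-05
  1.46913697e+00 -1.06207186e-01]
```

```bash
python3 - <<'E'
from h import *
c=load('scene1')
for z in (233,241,250,267,280): print(z,proj(c,[546+25,55.6+3,z]),proj(c,[546-25,55.6-3,z]))
P=cloud(c);m=(P[...,2]>200)&(P[...,0]>480)&(P[...,0]<640)&(P[...,1]>20)&(P[...,1]<100)
q=P[m]; v,u=np.nonzero(m)
i=np.argsort(-v)[:60:6];print(np.c_[u[i],v[i],q[i].round(0)])
print(q[:,2].min(), manip.read_state()['eef_pos'])
shot('scene','scene2.png')
E
```

```text
233 [291.3 157.1] [272.8 141.8]
241 [291.  152.4] [272.4 137.3]
250 [290.8 147.1] [272. 132.]
267 [290.3 136.7] [271.2 121.9]
280 [289.9 128.5] [270.6 113.9]
[[286. 170. 555.  56. 201.]
 [284. 169. 552.  55. 201.]
 [281. 168. 547.  52. 201.]
 [285. 168. 553.  56. 204.]
 [283. 167. 554.  52. 207.]
 [282. 166. 554.  51. 209.]
 [285. 166. 552.  56. 207.]
 [284. 165. 553.  54. 210.]
 [286. 164. 553.  58. 210.]
 [284. 164. 553.  55. 211.]]
200.06840158274196 [545.89908427  55.63703773 249.86119291]
```

View pics/scene2.png

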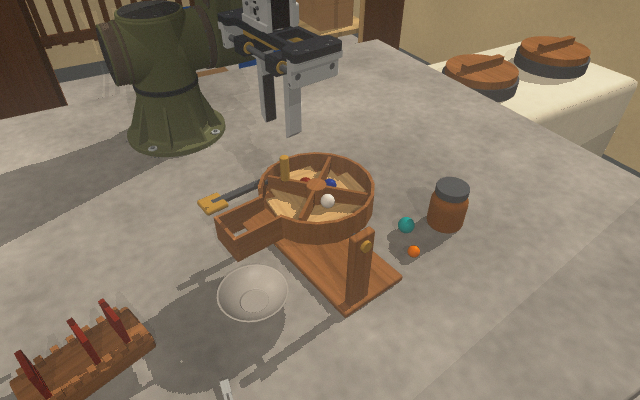

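```bash
python3 - <<'E'
from h import *
c=load('scene2');P=cloud(c)
for v in range(110,142,3): print(v,P[v,292].round(0),P[v,296].round(0),'|',P[v-12,266].round(0),P[v-12,270].round(0))
c=load('top0');
c=shot('top','top2.png');P=cloud(c)
print(manip.read_state()['eef_pos'],manip.read_state()['clock'])
E
```

```text
110 [584.  57. 315.] [583.  63. 313.] | [523.  47. 307.] [521.  54. 304.]
113 [583.  57. 310.] [583.  63. 308.] | [523.  46. 303.] [521.  53. 300.]
116 [583.  57. 306.] [583.  63. 304.] | [524.  46. 299.] [521.  53. 296.]
119 [584.  56. 302.] [583.  63. 299.] | [523.  46. 294.] [523.  52. 292.]
122 [584.  56. 297.] [584.  62. 296.] | [524.  45. 289.] [523.  51. 287.]
125 [584.  56. 293.] [581.  63. 289.] | [523.  45. 285.] [520.  52. 281.]
128 [584.  56. 288.] [582.  62. 285.] | [524.  44. 280.] [523.  51. 278.]
131 [584.  55. 284.] [583.  62. 281.] | [522.  44. 274.] [523.  50. 274.]
134 [584.  55. 279.] [173. 262.  -0.] | [ 76. 221.  -2.] [ 80. 231.  -2.]
137 [181. 246.   0.] [186. 255.   0.] | [ 92. 214.  -1.] [ 96. 223.  -1.]
140 [190. 241.  -2.] [196. 250.  -2.] | [104. 208.  -2.] [112. 216.  -0.]
[546.63831988  54.20880366 254.14923031] 2.0167
```

View pics/top2.png

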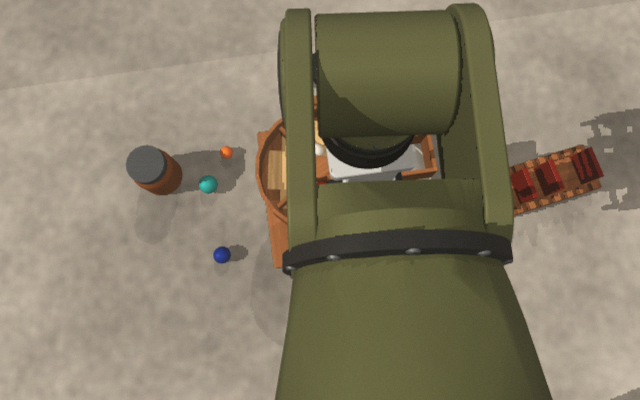

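```bash
python3 - <<'E'
from h import *
s=manip.read_state();print(s['eef_pos'],s['eef_rot'])
c=shot('wrist','wrist3.png');P=cloud(c);print(c['position'],manip.read_state()['eef_pos'])
for v in range(232,262,3): print(v,P[v,262:280:4].round(0).tolist(),P[v,366:384:4].round(0).tolist())
print(proj(load('scene2'),c['position']))
E
```

```text
[546.63831988  54.20880366 254.14923031] [-3.14003093e+00 -2.00909939e-05  1.70958468e+00]
[535.9235676  131.22709191 454.22195696] [546.96865289  53.90814854 255.12393276]
232 [[471.0, -51.0, 0.0], [477.0, -51.0, -1.0], [483.0, -49.0, 0.0], [489.0, -49.0, -0.0], [495.0, -48.0, -0.0]] [[597.0, 27.0, 159.0], [601.0, 27.0, 158.0], [604.0, 29.0, 160.0], [612.0, 24.0, 146.0], [616.0, 25.0, 146.0]]
235 [[471.0, -56.0, -1.0], [477.0, -55.0, -0.0], [516.0, 60.0, 279.0], [518.0, 60.0, 278.0], [496.0, -53.0, -0.0]] [[572.0, 68.0, 280.0], [575.0, 67.0, 278.0], [605.0, 25.0, 158.0], [613.0, 21.0, 144.0], [617.0, 22.0, 146.0]]
238 [[512.0, 59.0, 284.0], [514.0, 59.0, 283.0], [516.0, 59.0, 282.0], [519.0, 60.0, 283.0], [521.0, 58.0, 278.0]] [[572.0, 68.0, 284.0], [574.0, 68.0, 283.0], [576.0, 68.0, 283.0], [579.0, 68.0, 283.0], [617.0, 18.0, 146.0]]
241 [[513.0, 59.0, 287.0], [515.0, 60.0, 289.0], [517.0, 59.0, 287.0], [519.0, 59.0, 285.0], [521.0, 56.0, 277.0]] [[571.0, 67.0, 287.0], [573.0, 67.0, 288.0], [576.0, 68.0, 287.0], [578.0, 68.0, 287.0], [580.0, 69.0, 289.0]]
244 [[513.0, 59.0, 292.0]
[... 644 characters left out ...]
 300.0]]
253 [[515.0, 59.0, 303.0], [518.0, 60.0, 305.0], [519.0, 58.0, 300.0], [521.0, 56.0, 295.0], [522.0, 49.0, 280.0]] [[570.0, 65.0, 299.0], [571.0, 66.0, 302.0], [573.0, 68.0, 304.0], [575.0, 68.0, 305.0], [577.0, 68.0, 304.0]]
256 [[516.0, 60.0, 308.0], [518.0, 60.0, 308.0], [520.0, 58.0, 304.0], [521.0, 54.0, 296.0], [522.0, 47.0, 280.0]] [[570.0, 63.0, 299.0], [571.0, 66.0, 305.0], [572.0, 68.0, 308.0], [575.0, 68.0, 307.0], [577.0, 68.0, 307.0]]
259 [[517.0, 60.0, 311.0], [519.0, 60.0, 311.0], [520.0, 59.0, 308.0], [521.0, 54.0, 298.0], [522.0, 46.0, 281.0]] [[571.0, 62.0, 300.0], [570.0, 66.0, 309.0], [572.0, 67.0, 311.0], [574.0, 68.0, 312.0], [576.0, 68.0, 311.0]]
[324.6 -24.3]
```

View pics/wrist3.png

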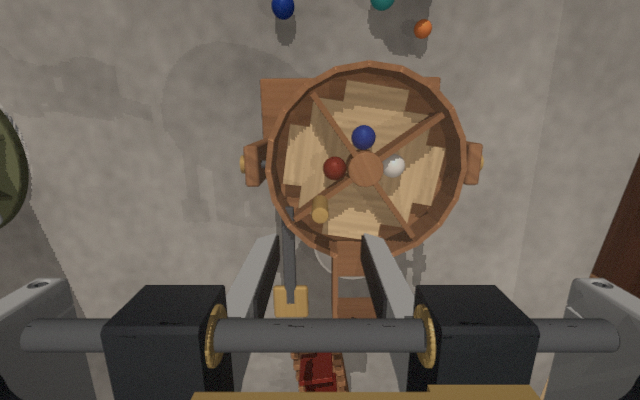

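Request:
drive_tool([
  {"delta_pos": [0, 2, -22], "yaw": 0, "hand": 50},
  {"delta_pos": [0, 0, -20], "yaw": 0, "hand": 50},
  {"delta_pos": [0, 0, 0], "yaw": 0, "hand": 50},
  {"delta_pos": [0, 0, 0], "yaw": 0, "hand": 50},
])

```text
clock: 2.4
eef_pos: [547.1, 55.9, 213.2]
eef_rot: [3.141, 0.0, 1.709]
wrist_force: [-0.4, 0.9, 1.1]
finger_gap: 50.6
```

```bash
python3 - <<'E'
from h import *
s=manip.read_state();print(s['eef_pos'],s['wrist_force'])
shot('scene','scene4.png');c=shot('wrist','wrist4.png');
E
```

```text
[547.05381634  55.91826561 213.21804016] [-0.3738122   0.9445967   1.14723614]
```

View pics/scene4.png

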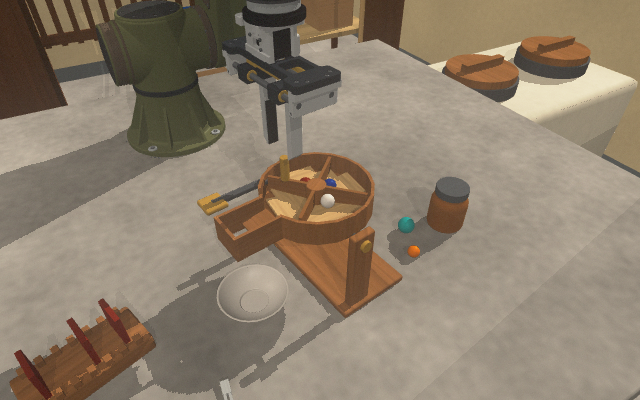

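View pics/wrist4.png

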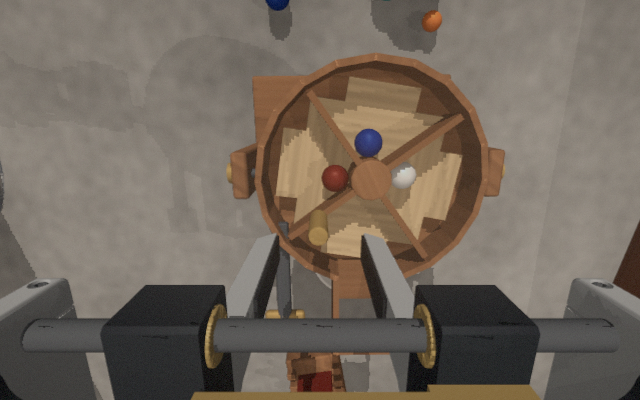

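Request:
drive_tool([
  {"delta_pos": [0, 0, -10], "yaw": 0, "hand": 50},
  {"delta_pos": [0, 0, -8], "yaw": 0, "hand": 50},
  {"delta_pos": [0, 0, 0], "yaw": 0, "hand": 50},
])

```text
clock: 2.75
eef_pos: [546.5, 56.6, 192.4]
eef_rot: [-3.139, -0.0, 1.71]
wrist_force: [0.1, 0.9, -1.0]
finger_gap: 49.9
```

```bash
python3 - <<'E'
from h import *
s=manip.read_state();print(s['eef_pos'],s['wrist_force'])
c=shot('scene','scene5.png');P=cloud(c)
for v in range(145,180,3): print(v,P[v,288:302:3].round(0).tolist())
c=shot('wrist','wrist5.png')
i=load('scene5')['frame'][80:240,180:400,::-1];cv2.imwrite('pics/s5z.png',cv2.resize(i,None,fx=3.5,fy=3.5,interpolation=cv2.INTER_CUBIC))
E
```

```text
[546.47417373  56.56629047 192.37021303] [ 0.12340471  0.91026767 -1.04369865]
145 [[577.0, 52.0, 259.0], [585.0, 52.0, 263.0], [584.0, 57.0, 261.0], [585.0, 62.0, 260.0], [583.0, 67.0, 257.0]]
148 [[578.0, 51.0, 255.0], [585.0, 52.0, 259.0], [584.0, 57.0, 256.0], [583.0, 62.0, 254.0], [584.0, 66.0, 253.0]]
151 [[577.0, 51.0, 249.0], [584.0, 53.0, 253.0], [586.0, 56.0, 253.0], [584.0, 62.0, 250.0], [584.0, 66.0, 249.0]]
154 [[576.0, 51.0, 244.0], [583.0, 53.0, 247.0], [586.0, 56.0, 248.0], [584.0, 62.0, 245.0], [581.0, 68.0, 242.0]]
157 [[575.0, 51.0, 238.0], [584.0, 52.0, 243.0], [584.0, 56.0, 242.0], [584.0, 61.0, 240.0], [583.0, 67.0, 238.0]]
160 [[576.0, 51.0, 233.0], [584.0, 52.0, 238.0], [585.0, 56.0, 238.0], [584.0, 61.0, 235.0], [582.0, 67.0, 232.0]]
163 [[576.0, 51.0, 228.0], [583.0, 52.0, 233.0], [585.0, 56.0, 232.0], [585.0, 61.0, 231.0], [584.0, 66.0, 228.0]]
166 [[574.0, 51.0, 222.0], [581.0, 53.0, 226.0], [584.0, 56.0, 226.0], [585.0, 61.0, 225.0], [583.0, 66.0, 222.0]]
169 [[553.0, 61.0, 200.0], [582.0, 52.0, 221.0], [583.0, 56.0, 221.0], [501.0, 101.0, 153.0], [511.0, 102.0, 159.0]]
172 [[552.0, 61.0, 194.0], [509.0, 86.0, 157.0], [513.0, 90.0, 158.0], [515.0, 94.0, 158.0], [518.0, 98.0, 158.0]]
175 [[553.0, 60.0, 189.0], [518.0, 81.0, 159.0], [520.0, 86.0, 158.0], [523.0, 90.0, 158.0], [523.0, 95.0, 157.0]]
178 [[554.0, 59.0, 184.0], [525.0, 78.0, 158.0], [527.0, 83.0, 158.0], [529.0, 87.0, 157.0], [530.0, 92.0, 156.0]]
```

View pics/s5z.png

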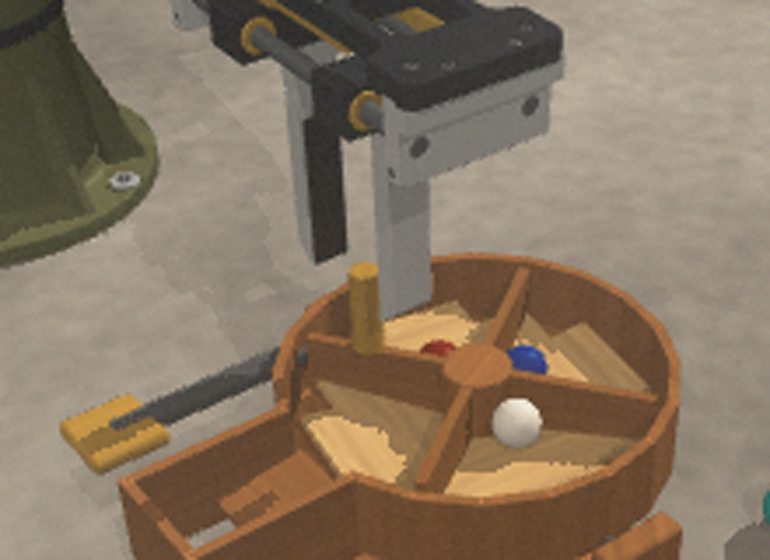

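View pics/wrist5.png

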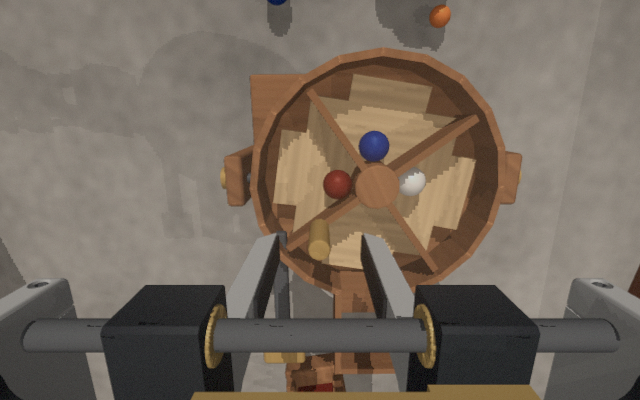

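Request:
drive_tool([
  {"delta_pos": [0, 0, -12], "yaw": 0, "hand": 50},
  {"delta_pos": [0, 0, -10], "yaw": 0, "hand": 50},
  {"delta_pos": [0, 0, 0], "yaw": 0, "hand": 50},
])

```text
clock: 3.1
eef_pos: [546.3, 56.6, 170.1]
eef_rot: [-3.139, -0.0, 1.71]
wrist_force: [0.4, -0.9, 0.1]
finger_gap: 49.7
```

```bash
python3 - <<'E'
from h import *
s=manip.read_state();print(s['eef_pos'],s['wrist_force'])
c=shot('scene','scene6.png');P=cloud(c)
for v in range(160,192,3): print(v,P[v,291:302:3].round(0).tolist())
i=load('scene6')['frame'][80:240,180:400,::-1];cv2.imwrite('pics/s6z.png',cv2.resize(i,None,fx=3.5,fy=3.5,interpolation=cv2.INTER_CUBIC))
E
```

```text
[546.30783739  56.63268379 170.1198519 ] [ 0.35477788 -0.86718054  0.05029098]
160 [[583.0, 52.0, 237.0], [585.0, 56.0, 237.0], [585.0, 61.0, 236.0], [583.0, 66.0, 233.0]]
163 [[582.0, 53.0, 232.0], [584.0, 56.0, 232.0], [584.0, 61.0, 230.0], [583.0, 66.0, 228.0]]
166 [[583.0, 52.0, 227.0], [585.0, 56.0, 227.0], [582.0, 62.0, 223.0], [584.0, 66.0, 223.0]]
169 [[584.0, 51.0, 223.0], [585.0, 55.0, 222.0], [583.0, 61.0, 219.0], [584.0, 65.0, 218.0]]
172 [[583.0, 52.0, 217.0], [585.0, 55.0, 217.0], [585.0, 60.0, 215.0], [583.0, 66.0, 212.0]]
175 [[583.0, 51.0, 211.0], [585.0, 55.0, 211.0], [583.0, 61.0, 208.0], [582.0, 66.0, 205.0]]
178 [[582.0, 52.0, 205.0], [585.0, 55.0, 206.0], [583.0, 61.0, 203.0], [582.0, 66.0, 200.0]]
181 [[581.0, 52.0, 199.0], [583.0, 55.0, 200.0], [561.0, 71.0, 178.0], [563.0, 75.0, 179.0]]
184 [[556.0, 63.0, 172.0], [559.0, 67.0, 173.0], [565.0, 69.0, 176.0], [567.0, 73.0, 176.0]]
187 [[556.0, 63.0, 167.0], [558.0, 67.0, 167.0], [563.0, 70.0, 168.0], [567.0, 73.0, 170.0]]
190 [[556.0, 62.0, 161.0], [559.0, 66.0, 161.0], [563.0, 70.0, 163.0], [566.0, 73.0, 164.0]]
```

View pics/s6z.png

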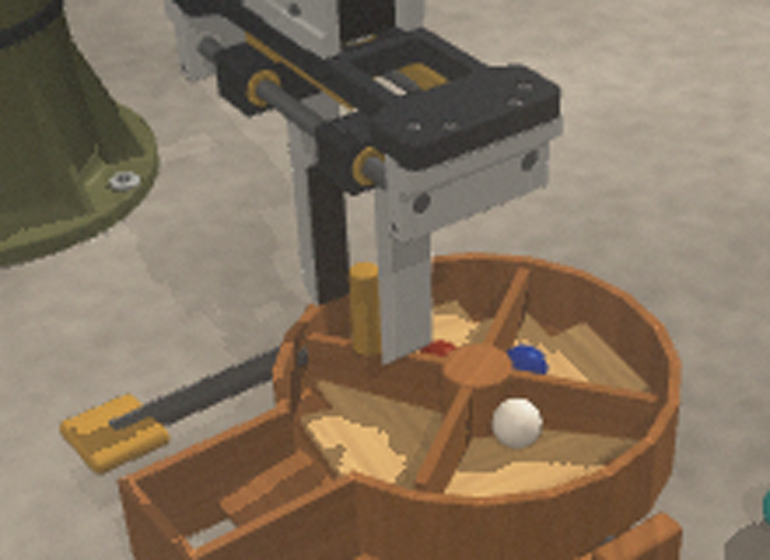

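Request:
drive_tool([
  {"delta_pos": [0, 0, 0], "yaw": 0, "hand": 10},
  {"delta_pos": [0, 0, 0], "yaw": 0, "hand": 10},
  {"delta_pos": [0, 0, 0], "yaw": 0, "hand": 10},
  {"delta_pos": [0, 0, 0], "yaw": 0, "hand": 10},
  {"delta_pos": [0, 0, 0], "yaw": 0, "hand": 10},
], squeeze=5)

```text
clock: 3.57
eef_pos: [547.2, 56.6, 172.3]
eef_rot: [3.141, 0.0, 1.71]
wrist_force: [-0.3, 0.4, 0.3]
finger_gap: 19.9
```

```bash
python3 - <<'E'
import numpy as np
c=np.array([583.4,91.]);r=49.8
a=np.radians(np.linspace(223.7,322.9,21));p=c+r*np.c_[np.cos(a),np.sin(a)]
d=np.diff(p,axis=0);print(d.round(1).tolist(),p[-1]-p[0])
E
```

```text
[[3.1, -3.0], [3.4, -2.7], [3.6, -2.4], [3.8, -2.1], [3.9, -1.8], [4.1, -1.4], [4.2, -1.0], [4.3, -0.7], [4.3, -0.3], [4.3, 0.1], [4.3, 0.4], [4.2, 0.8], [4.1, 1.2], [4.0, 1.5], [3.9, 1.9], [3.7, 2.2], [3.5, 2.5], [3.3, 2.8], [3.0, 3.1], [2.7, 3.3]] [75.72344352  4.36618628]
```

Request:
drive_tool([
  {"delta_pos": [0, 0, 0], "yaw": 0, "hand": 10},
  {"delta_pos": [0, 0, 0], "yaw": 0, "hand": 10},
  {"delta_pos": [0, 0, 0], "yaw": 0, "hand": 10},
])

```text
clock: 3.82
eef_pos: [546.6, 56.2, 172.2]
eef_rot: [-3.14, 0.001, 1.71]
wrist_force: [-5.3, -4.1, 3.1]
finger_gap: 13.6
```

Request:
drive_tool([
  {"delta_pos": [3.1, -3.0, 0], "yaw": 0, "hand": 10},
  {"delta_pos": [3.4, -2.7, 0], "yaw": 0, "hand": 10},
  {"delta_pos": [3.6, -2.4, 0], "yaw": 0, "hand": 10},
  {"delta_pos": [3.8, -2.1, 0], "yaw": 0, "hand": 10},
  {"delta_pos": [0, 0, 0], "yaw": 0, "hand": 10},
])

```text
clock: 4.23
eef_pos: [561.0, 45.1, 172.1]
eef_rot: [-3.14, 0.002, 1.709]
wrist_force: [-3.5, -8.0, 3.3]
finger_gap: 13.9
```

```bash
python3 - <<'E'
from h import *
s=manip.read_state();print(s['eef_pos'],s['wrist_force'],s['finger_gap'])
shot('scene','scene7.png')
i=load('scene7')['frame'][80:240,180:400,::-1];cv2.imwrite('pics/s7z.png',cv2.resize(i,None,fx=3.5,fy=3.5,interpolation=cv2.INTER_CUBIC))
E
```

```text
[561.01889477  45.08725788 172.14865138] [-3.51699918 -8.02145661  3.29238439] 13.93409667399032
```

View pics/s7z.png

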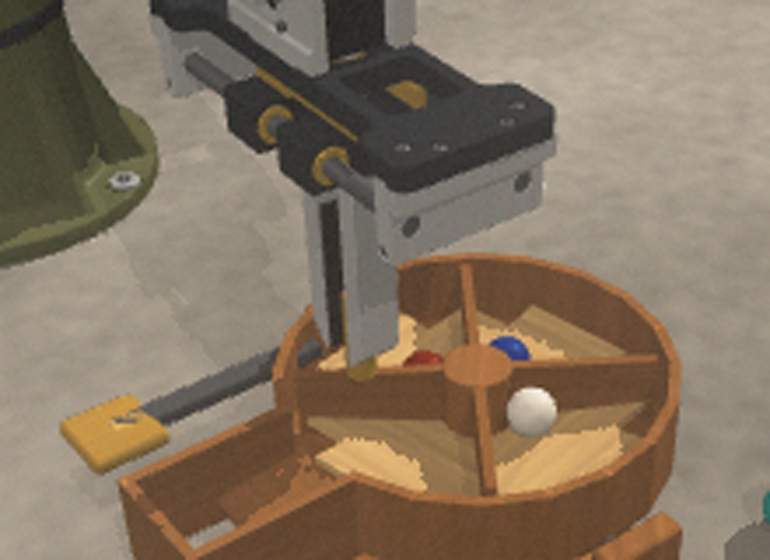

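Request:
drive_tool([
  {"delta_pos": [0, -1, 0], "yaw": 0, "hand": 17},
  {"delta_pos": [3.9, -1.8, 0], "yaw": 0, "hand": 17},
  {"delta_pos": [4.1, -1.4, 0], "yaw": 0, "hand": 17},
  {"delta_pos": [4.2, -1.0, 0], "yaw": 0, "hand": 17},
  {"delta_pos": [4.3, -0.7, 0], "yaw": 0, "hand": 17},
])

```text
clock: 4.7
eef_pos: [578.0, 40.4, 172.0]
eef_rot: [-3.142, 0.0, 1.71]
wrist_force: [-2.3, -1.3, 0.4]
finger_gap: 16.8
```

Request:
drive_tool([
  {"delta_pos": [4.3, -0.3, 0], "yaw": 0, "hand": 17},
  {"delta_pos": [4.3, 0.1, 0], "yaw": 0, "hand": 17},
  {"delta_pos": [4.3, 0.4, 0], "yaw": 0, "hand": 17},
  {"delta_pos": [4.2, 0.8, 0], "yaw": 0, "hand": 17},
  {"delta_pos": [4.1, 1.2, 0], "yaw": 0, "hand": 17},
])

```text
clock: 5.12
eef_pos: [599.2, 42.9, 172.0]
eef_rot: [3.142, -0.0, 1.71]
wrist_force: [-0.8, -1.7, 0.2]
finger_gap: 17.2
```

```bash
python3 - <<'E'
from h import *
s=manip.read_state();print(s['eef_pos'],s['wrist_force'],s['finger_gap'])
shot('scene','scene8.png')
i=load('scene8')['frame'][80:240,180:400,::-1];cv2.imwrite('pics/s8z.png',cv2.resize(i,None,fx=3.5,fy=3.5,interpolation=cv2.INTER_CUBIC))
E
```

```text
[599.19168742  42.91078279 171.97166138] [-0.77100027 -1.65048112  0.18425096] 17.199684616118386
```

View pics/s8z.png

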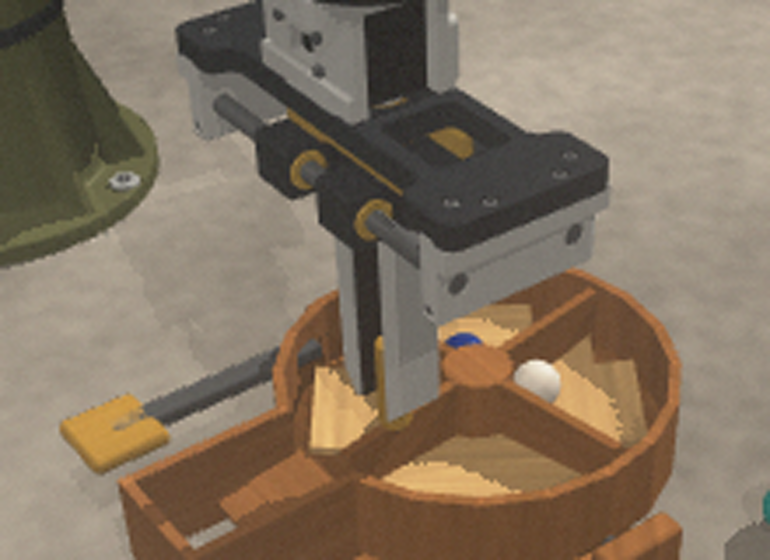

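Request:
drive_tool([
  {"delta_pos": [4.0, 1.5, 0], "yaw": 0, "hand": 17},
  {"delta_pos": [3.9, 1.9, 0], "yaw": 0, "hand": 17},
  {"delta_pos": [3.7, 2.2, 0], "yaw": 0, "hand": 17},
  {"delta_pos": [3.5, 2.5, 0], "yaw": 0, "hand": 17},
  {"delta_pos": [3.3, 2.8, 0], "yaw": 0, "hand": 17},
])

```text
clock: 5.58
eef_pos: [617.5, 53.9, 172.0]
eef_rot: [3.142, -0.0, 1.71]
wrist_force: [-1.5, -0.7, 0.7]
finger_gap: 16.9
```

Request:
drive_tool([
  {"delta_pos": [3.0, 3.1, 0], "yaw": 0, "hand": 17},
  {"delta_pos": [2.7, 3.3, 0], "yaw": 0, "hand": 17},
  {"delta_pos": [1.5, 1, 0], "yaw": 0, "hand": 17},
  {"delta_pos": [0, 0, 0], "yaw": 0, "hand": 17},
])

```text
clock: 5.92
eef_pos: [624.5, 61.6, 172.0]
eef_rot: [3.142, -0.0, 1.71]
wrist_force: [0.4, 0.2, -0.4]
finger_gap: 17.2
```

```bash
python3 - <<'E'
from h import *
s=manip.read_state();print(s['eef_pos'],s['wrist_force'],s['finger_gap'])
shot('scene','scene9.png');shot('wrist','wrist9.png')
i=load('scene9')['frame'][80:240,180:400,::-1];cv2.imwrite('pics/s9z.png',cv2.resize(i,None,fx=3.5,fy=3.5,interpolation=cv2.INTER_CUBIC))
E
```

```text
[624.52196058  61.58523568 171.95209107] [ 0.44136887  0.19525959 -0.35268778] 17.15673132339364
```

View pics/s9z.png

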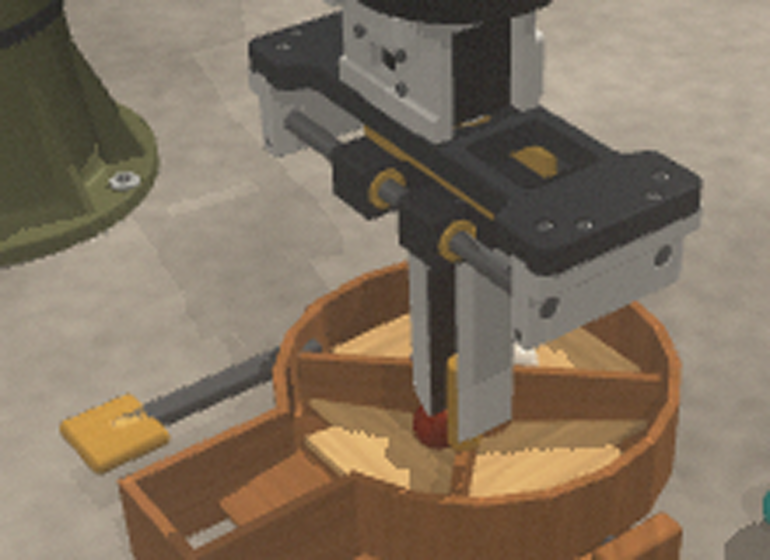

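View pics/wrist9.png

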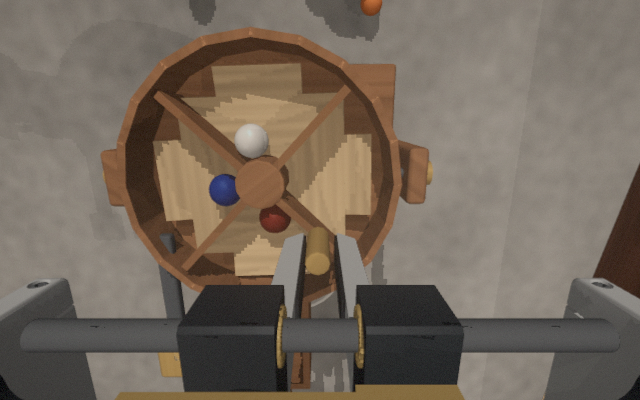

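Request:
drive_tool([
  {"delta_pos": [0, 0, 0], "yaw": 0, "hand": 24},
  {"delta_pos": [0, 0, 0], "yaw": 0, "hand": 24},
  {"delta_pos": [0, 0, 10], "yaw": 0, "hand": 24},
  {"delta_pos": [0, 0, 25], "yaw": 0, "hand": 24},
  {"delta_pos": [0, 0, 35], "yaw": 0, "hand": 24},
])

```text
clock: 6.43
eef_pos: [623.3, 60.9, 241.2]
eef_rot: [-3.137, -0.0, 1.71]
wrist_force: [-0.7, -0.4, 0.3]
finger_gap: 24.3
```

Request:
drive_tool([
  {"delta_pos": [-20, -30, 10], "yaw": 0, "hand": 10},
  {"delta_pos": [-20, -30, 0], "yaw": 0, "hand": 0},
  {"delta_pos": [-20, -30, 0], "yaw": 0, "hand": 0},
  {"delta_pos": [-20, -30, 0], "yaw": 0, "hand": 0},
  {"delta_pos": [0, 0, 0], "yaw": 0, "hand": 0},
])

```text
clock: 6.85
eef_pos: [542.1, -62.9, 253.6]
eef_rot: [3.14, 0.001, 1.706]
wrist_force: [0.6, 1.3, 0.5]
finger_gap: 0.2
```

```bash
python3 - <<'E'
from h import *
s=manip.read_state();print(s['eef_pos'],s['wrist_force'],s['finger_gap'])
shot('scene','scene10.png');shot('top','top10.png')
i=load('scene10')['frame'][80:240,180:400,::-1];cv2.imwrite('pics/s10z.png',cv2.resize(i,None,fx=3.5,fy=3.5,interpolation=cv2.INTER_CUBIC))
E
```

```text
[542.10837793 -62.85344256 253.60871729] [0.58428946 1.34790206 0.52947292] 0.18050066159362835
```

View pics/s10z.png

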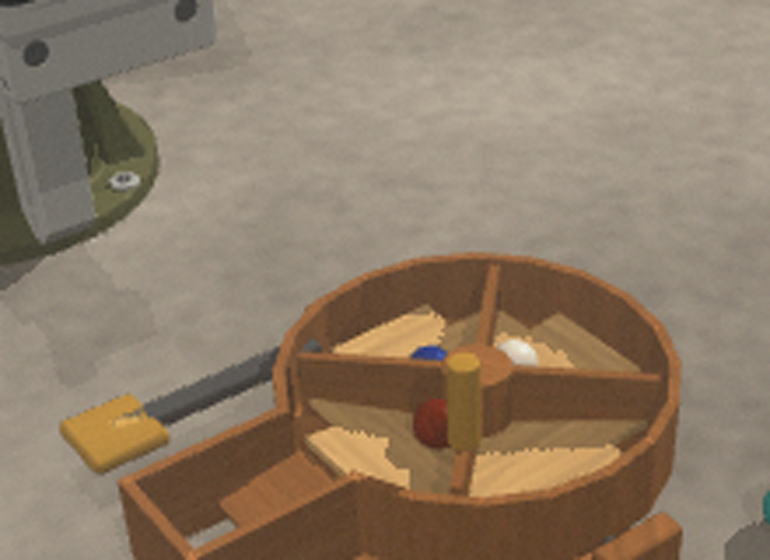

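View pics/top10.png

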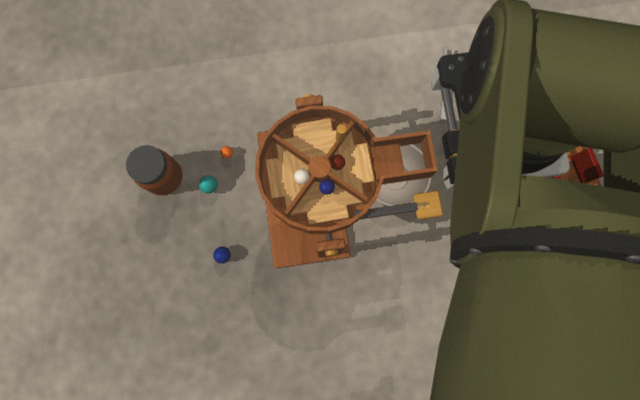

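```bash
python3 - <<'E'
from h import *
c=load('top10');P=cloud(c);z=P[...,2];m=(abs(z-180)<7);q=P[m][:,:2];ctr=np.array([583.4,91.])
d=np.linalg.norm(q-ctr,axis=1);a=np.arctan2(*(q-ctr).T[::-1]);s=(d>36)&(d<75)
print('spoke deg mod90',np.degrees(np.angle(np.exp(4j*a[s]).mean())/4),'want',45+7.9)
b=masks(c)['brass']>0;pg=P[b&(z>212)&(z<230)];v=pg.mean(0)[:2]-ctr;print('peg',pg.mean(0),np.degrees(np.arctan2(v[1],v[0]))%360,'want 322.9')
y=.138;R=np.array([[np.cos(y),np.sin(y)],[-np.sin(y),np.cos(y)]])
for k,cc in (('red',(338,161)),('blue',(327,186)),('white',(302,176))):
    u,w=cc;p=np.median(P[w-2:w+3,u-2:u+3].reshape(-1,3),0);print(k,p,R@(p[:2]-ctr))
c2=load('scene10');P2=cloud(c2);mm=(P2[...,2]>230)&(P2[...,2]<330)&(P2[...,0]>450)
vv,uu=np.nonzero(mm);i=np.argsort(-vv)[:40:4];print(np.c_[uu[i],vv[i],P2[mm][i].round(0)])
print(proj(c2,[542,-62,278]),manip.read_state()['eef_pos'])
E
```

```text
spoke deg mod90 -35.189081896571935 want 52.9
peg [623.30065413  62.75119177 220.68479251] 324.70232394904605 want 322.9
red [591.92807774  64.80987115 175.90486818] [  4.84422507 -27.11428484]
blue [556.90732228  80.02688232 175.30448063] [-27.75030298  -7.22440091]
white [570.87128782 114.40408962 175.39358296] [-9.19008014 24.9050691 ]
[[193. 149. 547. -70. 275.]
 [194. 148. 551. -69. 278.]
 [195. 147. 552. -68. 280.]
 [193. 147. 553. -71. 281.]
 [199. 146. 550. -62. 278.]
 [201. 146. 547. -59. 275.]
 [196. 146. 553. -67. 281.]
 [195. 145. 554. -68. 284.]
 [191. 145. 550. -72. 283.]
 [193. 145. 554. -70. 285.]]
[197.4 143.2] [544.19235162 -59.73895045 253.3048531 ]
```

Request:
drive_tool([
  {"delta_pos": [-10, 3, -20], "yaw": 0, "hand": 0},
  {"delta_pos": [0, 0, -30], "yaw": 0, "hand": 0},
  {"delta_pos": [0, 0, -20], "yaw": 0, "hand": 0},
  {"delta_pos": [0, 0, 0], "yaw": 0, "hand": 0},
])

```text
clock: 7.28
eef_pos: [533.2, -54.7, 178.5]
eef_rot: [-3.136, -0.002, 1.711]
wrist_force: [-0.7, 0.2, 0.2]
finger_gap: 0.6
```

```bash
python3 - <<'E'
from h import *
s=manip.read_state();print(s['eef_pos'],s['wrist_force'],s['finger_gap'])
shot('scene','scene11.png')
i=load('scene11')['frame'][80:280,120:380,::-1];cv2.imwrite('pics/s11z.png',cv2.resize(i,None,fx=3,fy=3,interpolation=cv2.INTER_CUBIC))
E
```

```text
[533.22489429 -54.66271041 178.46998729] [-0.73813169  0.18640328  0.22791815] 0.6394049498951522
```

View pics/s11z.png

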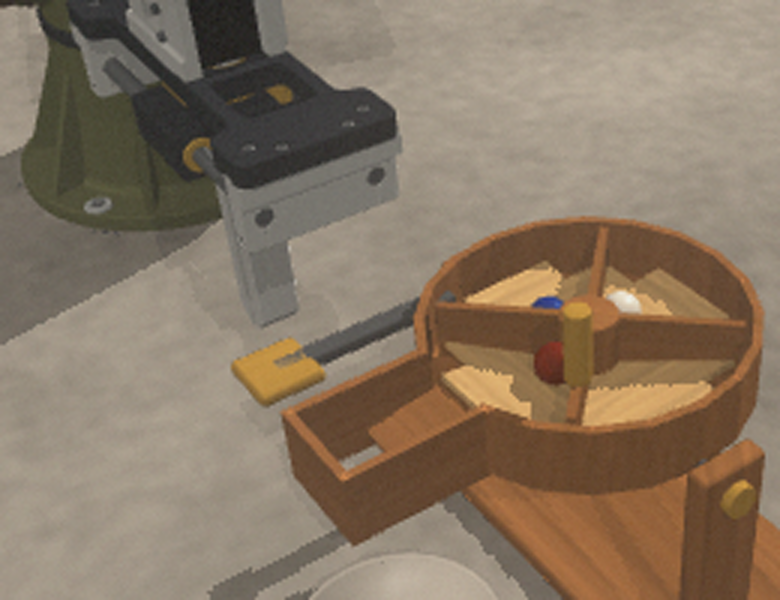

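Request:
drive_tool([
  {"delta_pos": [0, -2, -15], "yaw": 0, "hand": 0},
  {"delta_pos": [0, 0, -12], "yaw": 0, "hand": 0},
  {"delta_pos": [0, 0, -8], "yaw": 0, "hand": 0},
  {"delta_pos": [0, 0, -8], "yaw": 0, "hand": 0},
  {"delta_pos": [0, 0, -8], "yaw": 0, "hand": 0},
])

```text
clock: 7.75
eef_pos: [535.8, -58.7, 132.9]
eef_rot: [3.138, 0.003, 1.71]
wrist_force: [0.5, -8.1, 7.5]
finger_gap: 0.9
```

Request:
drive_tool([
  {"delta_pos": [0, 0, -8], "yaw": 0, "hand": 0},
  {"delta_pos": [0, 0, -8], "yaw": 0, "hand": 0},
  {"delta_pos": [0, 0, -8], "yaw": 0, "hand": 0},
  {"delta_pos": [0, 0, 0], "yaw": 0, "hand": 0},
])

```text
clock: 8.08
eef_pos: [535.7, -58.8, 108.0]
eef_rot: [3.139, 0.002, 1.71]
wrist_force: [1.9, -7.0, 6.4]
finger_gap: 0.3
```

```bash
python3 - <<'E'
from h import *
s=manip.read_state();print(s['eef_pos'],s['wrist_force'],s['finger_gap'])
shot('scene','scene12.png')
i=load('scene12')['frame'][80:310,120:380,::-1];cv2.imwrite('pics/s12z.png',cv2.resize(i,None,fx=2.6,fy=2.6,interpolation=cv2.INTER_CUBIC))
E
```

```text
[535.71791817 -58.75362216 107.95457004] [ 1.94915462 -7.00047578  6.36611792] 0.2835610281292359
```

View pics/s12z.png

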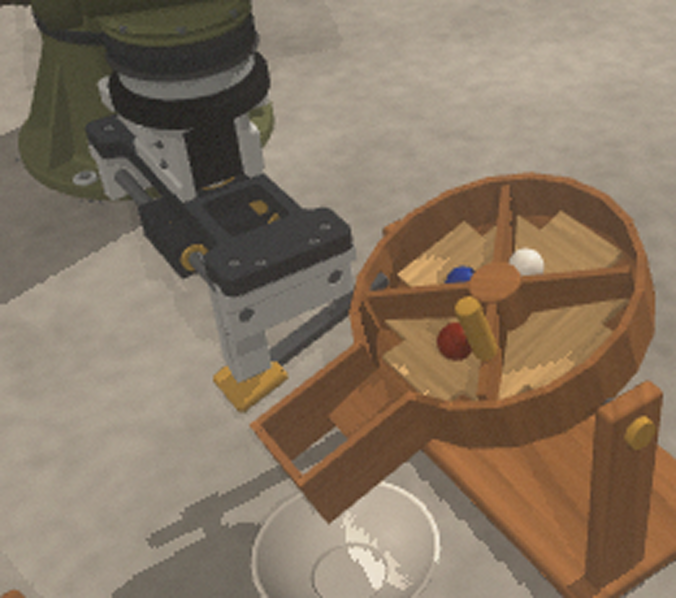

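Request:
drive_tool([
  {"delta_pos": [0, 0, -8], "yaw": 0, "hand": 0},
  {"delta_pos": [0, 0, -8], "yaw": 0, "hand": 0},
  {"delta_pos": [0, 0, -6], "yaw": 0, "hand": 0},
  {"delta_pos": [0, 0, -6], "yaw": 0, "hand": 0},
  {"delta_pos": [0, 0, 0], "yaw": 0, "hand": 0},
])

```text
clock: 8.55
eef_pos: [535.8, -57.8, 80.3]
eef_rot: [3.139, 0.001, 1.71]
wrist_force: [0.4, -0.9, 8.8]
finger_gap: 0.8
```

Request:
drive_tool([
  {"delta_pos": [0, 0, 0], "yaw": 0, "hand": 0},
  {"delta_pos": [0, 0, 0], "yaw": 0, "hand": 0},
  {"delta_pos": [0, 0, 0], "yaw": 0, "hand": 0},
  {"delta_pos": [0, 0, 0], "yaw": 0, "hand": 0},
  {"delta_pos": [0, 0, 0], "yaw": 0, "hand": 0},
])

```text
clock: 8.97
eef_pos: [536.0, -58.1, 81.3]
eef_rot: [3.138, 0.001, 1.71]
wrist_force: [-1.7, -1.0, 7.7]
finger_gap: 0.7
```

```bash
python3 - <<'E'
from h import *
s=manip.read_state();print(s['eef_pos'],s['wrist_force'],s['finger_gap'])
shot('scene','scene13.png')
i=load('scene13')['frame'][80:340,120:400,::-1];cv2.imwrite('pics/s13z.png',cv2.resize(i,None,fx=2.3,fy=2.3,interpolation=cv2.INTER_CUBIC))
E
```

```text
[536.01225201 -58.08348196  81.28541427] [-1.67874642 -0.96504139  7.6724551 ] 0.6593281761009593
```

View pics/s13z.png

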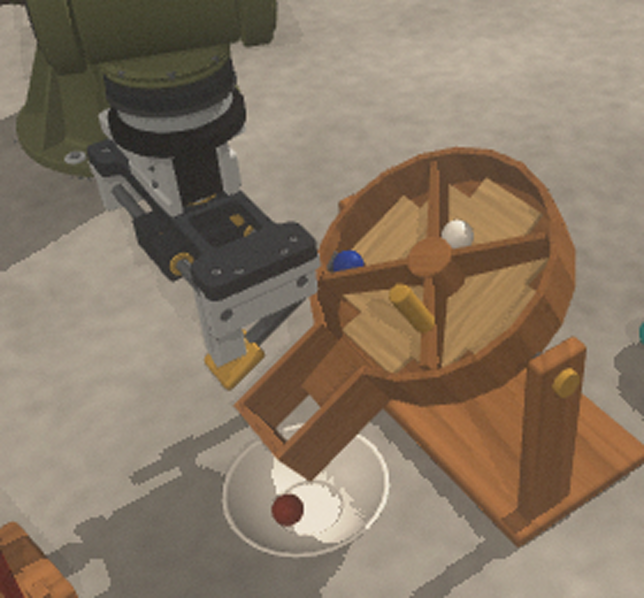

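Request:
drive_tool([
  {"delta_pos": [0, 0, 0], "yaw": 0, "hand": 0},
  {"delta_pos": [0, 0, 6], "yaw": 0, "hand": 0},
  {"delta_pos": [0, 0, 7], "yaw": 0, "hand": 0},
  {"delta_pos": [0, 0, 7], "yaw": 0, "hand": 0},
  {"delta_pos": [0, 0, 7], "yaw": 0, "hand": 0},
])

```text
clock: 9.43
eef_pos: [536.1, -59.2, 108.7]
eef_rot: [3.138, 0.003, 1.71]
wrist_force: [1.4, -8.9, 6.1]
finger_gap: 0.6
```

Request:
drive_tool([
  {"delta_pos": [0, 0, 7], "yaw": 0, "hand": 0},
  {"delta_pos": [0, 0, 7], "yaw": 0, "hand": 0},
  {"delta_pos": [0, 0, 7], "yaw": 0, "hand": 0},
  {"delta_pos": [0, 0, 7], "yaw": 0, "hand": 0},
  {"delta_pos": [0, 0, 7], "yaw": 0, "hand": 0},
])

```text
clock: 9.85
eef_pos: [535.7, -57.6, 143.5]
eef_rot: [3.138, 0.0, 1.71]
wrist_force: [0.7, 3.0, 5.7]
finger_gap: 0.5
```

Request:
drive_tool([
  {"delta_pos": [0, 0, 8], "yaw": 0, "hand": 0},
  {"delta_pos": [0, 0, 20], "yaw": 0, "hand": 0},
  {"delta_pos": [0, 0, 30], "yaw": 0, "hand": 0},
  {"delta_pos": [-10, -25, 30], "yaw": 0, "hand": 0},
  {"delta_pos": [-10, -30, 10], "yaw": 0, "hand": 0},
])

```text
clock: 10.27
eef_pos: [515.3, -112.6, 243.9]
eef_rot: [3.137, 0.002, 1.713]
wrist_force: [-0.1, -0.0, 0.8]
finger_gap: 0.5
```

Request:
drive_tool([
  {"delta_pos": [-15, -35, 0], "yaw": 0, "hand": 0},
  {"delta_pos": [-15, -35, 0], "yaw": 0, "hand": 0},
  {"delta_pos": [0, 0, 0], "yaw": 0, "hand": 0},
  {"delta_pos": [0, 0, 0], "yaw": 0, "hand": 0},
  {"delta_pos": [0, 0, 0], "yaw": 0, "hand": 0},
])

```text
clock: 10.68
eef_pos: [484.5, -182.6, 239.4]
eef_rot: [3.141, -0.0, 1.71]
wrist_force: [0.7, 0.7, 0.3]
finger_gap: 0.2
```

```bash
python3 - <<'E'
from h import *
s=manip.read_state();print(s['clock'],s['eef_pos'],s['wrist_force'],s['finger_gap'])
for n in ('scene','top'):
  c=shot(n,n+'14.png');P=cloud(c);z=P[...,2]
  b=masks(c)
  q=P[(b['brass']>0)&(abs(P[...,0]-533)<22)&(abs(P[...,1]+58)<25)];print(n,'paddle',np.median(q,0))
  for k in('red','blue'):
    m=(b[k]>0)&(P[...,0]>500)&(P[...,0]<680)&(P[...,1]>-110)&(P[...,1]<190)
    if m.any(): print(k,m.sum(),P[m].mean(0))
  m=(z>25)&(z<38)&(P[...,1]<50)&(P[...,1]>-130)&(P[...,0]>540)&(P[...,0]<680)
  q=P[m];print('rim ext',q.min(0),q.max(0))
c0=load('scene0');P=cloud(c0);z=P[...,2];m=(z>25)&(z<38)&(P[...,1]<50)&(P[...,1]>-130)&(P[...,0]>540)&(P[...,0]<680);print('rim0',P[m].min(0),P[m].max(0))
E
```

```text
10.6833 [ 484.50587387 -182.64916473  239.43676124] [0.74550657 0.69521605 0.26797899] 0.2313297684932399
scene paddle [536.29482386 -58.22974797 168.821906  ]
blue 41 [536.25745175  45.45051775 176.94570458]
rim ext [550.72211105 -94.32044452  25.05552774] [666.07731096  19.22917801  33.17826145]
top paddle [532.76866344 -57.83177542 170.73411087]
red 1 [616.66046273 -58.57495404  23.7467524 ]
blue 137 [533.17604944  45.04668931 177.21228367]
rim ext [554.67987752 -95.02130932  25.03037545] [660.2621146   -3.59363205  35.4550045 ]
rim0 [549.92853169 -94.38588182  25.02464299] [665.43810392  19.61260842  33.55138183]
```

View pics/scene14.png

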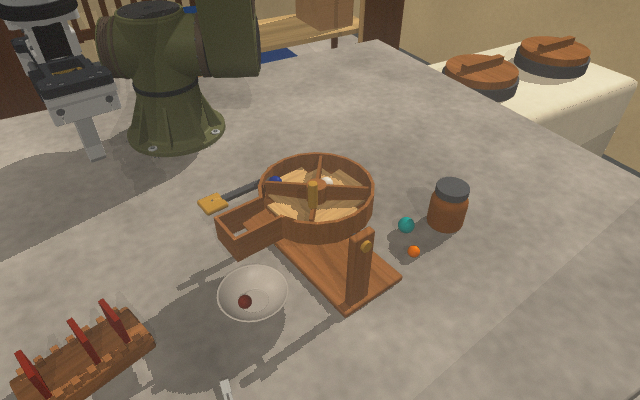

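View pics/top14.png

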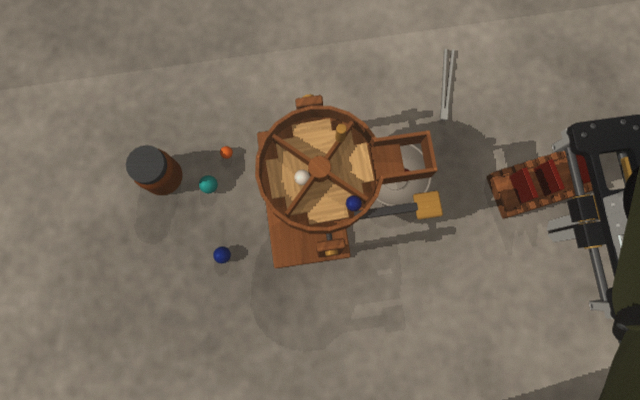

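Request:
drive_tool([
  {"delta_pos": [0, 0, 0], "yaw": 0, "hand": 0},
  {"delta_pos": [0, 0, 0], "yaw": 0, "hand": 0},
  {"delta_pos": [0, 0, 0], "yaw": 0, "hand": 0},
  {"delta_pos": [0, 0, 0], "yaw": 0, "hand": 0},
  {"delta_pos": [0, 0, 0], "yaw": 0, "hand": 0},
])

```text
clock: 11.2
eef_pos: [484.4, -182.8, 239.0]
eef_rot: [-3.142, -0.0, 1.71]
wrist_force: [-0.0, 0.1, 0.2]
finger_gap: 0.6
```

Request:
drive_tool([
  {"delta_pos": [0, 0, 0], "yaw": 0, "hand": 0},
  {"delta_pos": [0, 0, 0], "yaw": 0, "hand": 0},
  {"delta_pos": [0, 0, 0], "yaw": 0, "hand": 0},
  {"delta_pos": [0, 0, 0], "yaw": 0, "hand": 0},
  {"delta_pos": [0, 0, 0], "yaw": 0, "hand": 0},
])

```text
clock: 11.62
eef_pos: [484.3, -183.0, 239.1]
eef_rot: [3.142, -0.0, 1.71]
wrist_force: [-0.1, -0.1, 0.9]
finger_gap: 0.3
```

```bash
python3 - <<'E'
from h import *
print(manip.read_state()['clock'])
for i in range(2):
  c=shot('top',f'top15{i}.png');P=cloud(c)
  b=masks(c);m=(b['blue']>0)&(P[...,2]>140)&(P[...,2]<200);print('blue',P[m].mean(0))
  q=P[(b['brass']>0)&(abs(P[...,0]-533)<22)&(abs(P[...,1]+58)<25)];print('paddle',np.median(q,0))
  c=shot('scene',f'scene15{i}.png');P=cloud(c);hsv=cv2.cvtColor(c['frame'],cv2.COLOR_RGB2HSV)
  m=((hsv[...,0]<8)|(hsv[...,0]>172))&(hsv[...,1]>110);m[:, :]&=(P[...,1]<30)&(P[...,1]>-100)&(P[...,0]>550)&(P[...,0]<670)&(P[...,2]<45)
  v,u=np.nonzero(m);print('red',m.sum(),u.mean(),v.mean(),P[m].mean(0),P[m].max(0))
E
```

```text
11.6167
blue [533.19423212  45.11235943 177.42131647]
paddle [532.69441152 -57.93014475 170.7246218 ]
red 134 244.1044776119403 301.26119402985074 [613.3486374  -55.24875641  21.476145  ] [621.47169758 -44.2809526   28.37878606]
blue [533.1688231   45.09928161 177.50897862]
paddle [532.66678081 -57.92181609 170.70056226]
red 132 244.17424242424244 301.3181818181818 [613.53607664 -55.20203508  21.5182306 ] [621.48670347 -45.10923074  27.73952913]
```

View pics/scene151.png

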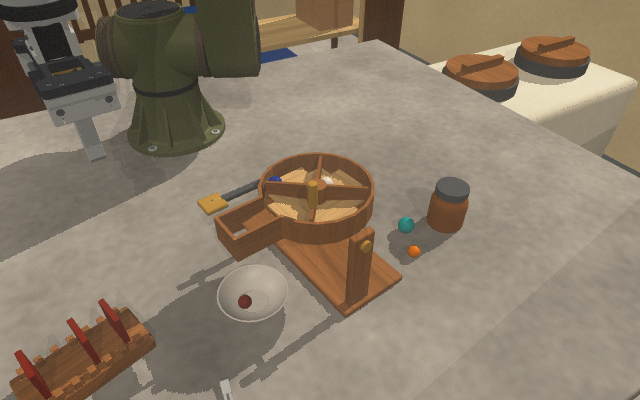

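```bash
python3 -c "
from cell import manip
print(manip.sign_off(), manip.read_state()['clock'])"
```

```text
the job is handed in; nothing more can be done
the job is handed in; nothing more can be done
```

I turned the wheel about 101° by its brass peg until the red bead's compartment faced the spout. Then I pressed the paddle about 65 mm down for roughly half a second, and the red bead rolled into the saucer. I raised the hand slowly so the wheel swung back level, and handed the job in at about 11.8 s on the robot's clock.

**Last checks (camera):**
- **Alignment before tipping:** the compartment was within about 2° of the spout, with the red bead at x ≈ 5 mm, y ≈ -27 mm in the stand frame.
- **Red bead:** it lies still in the saucer, about 20 mm from its middle.
- **Saucer:** its rim is within 1 mm of where it was at the start.
- **Wheel level:** the paddle is back at its starting height of about 171 mm.
- **Other beads:** the blue and white beads are still in the wheel. The blue one came to rest near the tray wall, about 68 mm from the axis, against a limit of 85 mm.
- **Robot:** it is clear of everything, and no finger was seen to touch a bead.

**Things that disagreed:**
- **Fingertip height:** both cameras showed the fingertips about 24 mm above the reported TCP height, while the stated 17 mm overhang puts them below it. I went by the cameras, and the peg grip and paddle press fitted them.
- **Side load on the peg:** while I gripped it firmly, the force reached about 9 N of the 10 N allowed. I loosened the fingers to 17 mm and finished the turn under about 3 N.
- **Press time:** I held the paddle down for less than the suggested second because the red bead was already in the saucer.

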